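Select the amber bottle and open the bench tap

ROBOT

A 6-joint arm with a two-finger parallel gripper is mounted at the origin on the work surface. World frame = base frame: x ahead of the robot, y to its left, z up, the work surface at z = 0. Lengths are in m, angles in rad, forces in N, time in s.
With the tool pointing down it reaches from about 0.275 to 0.825 m from the base axis. Payload 4.9 kg.
Tool frame: the origin (TCP) lies midway between the tips of the shut fingers; the grasp point (between the pads) lies 19 mm behind it (bot.grip_depth is the distance from the TCP to the grasp point, in m); y points along the fingers, x is the direction in which the jaws open and shut, and the axes are right-handed (so a half turn about y gives the same grasp; the last joint's range is limited). The gripper opens to 85 mm and grips with 20 to 120 N. Pads are 22 mm wide; open, the fingers measure 114 mm over their backs; the gripper's body (76 mm by 85 mm) begins 54 mm behind the grasp point. The pads swing forward as they close: fully open they stand 13 mm farther back than shut.
Start: joints at [1.052, 0.326, -0.193, 1.052, 0, 1.437], TCP at [0.206, 0.51, 0.231] pointing down, gripper open.
Joint ranges: [-2.65, 2.65], [-0.97, 1.79], [-1.3, 1.35], [-1.93, 2.1], [-1.47, 1.37], [-3.14, 3.14]. Speed limits (rad/s): [2.57, 2.57, 3.14, 3.14, 3.14, 3.14].

INTERFACE

Orientations are given as a unit quaternion [w, x, y, z].
In Python, from cell import bot gives the robot as it stands. Calls block until the motion is done:
- bot.move_pose(position, orientation): joint-space move of the TCP to a pose.
- bot.move_linear(position, speed=0.15, rotation=None, until_force=None): straight line of the TCP; rotation=None keeps the orientation; speed is the mean speed in m/s. With until_force (N) it stops when the force on the tool has changed by that much, and returns True; else False.
- bot.goto_joints(angles): joint-space move.
- bot.set_gripper(opening, grasp_force=None): opening from 0.0 (shut) to 1.0 (fully open); grasp_force is the grip in N (None keeps the last); returns when the fingers have stopped.
- bot.wait(seconds).
- bot.solve_ik(position, orientation): joint angles nearest the present ones, or None.
- bot.camera(name): name is "side" or "top"; returns the picture (400x640x3 uint8, red, green, blue); there is no depth.
- bot.calibration(name): a dict with "mtx" (3x3 intrinsics, pixels), "extrinsics" (4x4, takes a point from world to camera coordinates). Camera axes: x right, y down, z forward; pixel columns grow to the right and rows downward; lengths in m; the calibration is good to about 2 mm. A picture is of the moment at which its call begins. calibration takes no time and is no camera call.
A pose or a line that the arm cannot do raises bot.PlanningError and nothing moves.
- bot.close_job(): hands the job in, once; it reports no verdict.
Trained networks look in the newest picture that a camera, given by its name, has taken for a name from the list of things; names that differ only in an ending like _2 or _b are one class to them, and where a whole thing is asked for, a point or a joint stands for the part that bears it (a point fixed in the world has none). Each returns a list of dicts, best first, with "confidence" (0 to 1); they miss things now and then, are a little off and sometimes report something else, mostly with a low value. They report only what shows in the picture. A call takes as long as a camera call. They do not tell look-alikes from the thing itself.
- bot.search_frame(camera, thing): "bbox" ([left, top, width, height] in pixels, round what is visible of it).
Readings, each from a call of its own:
- bot.read_clock(): time.
- bot.read_joint_positions(): joint angles.
- bot.read_joint_vel(): joint speeds.
- bot.read_joint_efforts(): joint torques, N m.
- bot.read_position(): TCP position.
- bot.read_tool_rot(): TCP orientation.
- bot.read_ft_force(): force on the tool from outside, world axes, zero at the start.
- bot.read_moment(): the same for the moment, N m.
- bot.read_gripper_width(): opening from 0.0 (shut) to 1.0 (fully open).
Only numpy, scipy, OpenCV 4.12 (cv2) and the standard library are available. Lean on these libraries where they do the work, as an engineer would, in place of code of your own. Each camera call takes 0.05 s, during which the arm holds its last target.

TASK

Push the selector's pointer arm round until its red end points at the amber bottle and leave it there; then push the blue lever of the bench tap all the way open, until it lies over the tap's outlet against its stop. Leave the tap shut until the selector is set, and do not lift, shift or knock over any of the bottles or the tip box.

Things in the scene. Friction and masses are not known exactly. Their poses are not given: they have to be found in the camera images.
- station: fixed grey plate 310 x 360 x 8 mm that carries the selector and the bottles; origin on the bench under the selector's axis, x axis towards the middle bottle place; the plate spans x -105 to 205 mm, y -180 to 180 mm. On the axis a steel column 44 mm in diameter (68 mm at the foot), 60 mm high; steel pipes to the three bottle places stay below 35 mm
- tap_base: fixed steel column of the bench tap, 36 mm in diameter (72 mm at the foot), 60 mm high; origin on the bench on its axis; its steel and brass outlet sticks out 80 mm along its x axis at 33 mm height. It stands to the left or to the right of the selector
- selector_hub (a point): point on the selector's upright turning axis, half-way up its arm, 75 mm above the bench; turns with the arm: x axis along the arm to the red end, z up. The arm is an upright flat blade, black with a red outer half, 10 mm thick, reaching 95 mm from the axis, lower edge 60 mm, upper edge 90 mm above the bench; black cap on the axis 34 mm in diameter, top at 96 mm
- selector_tip (a point): far end of the selector arm's red end, 95 mm from the axis, half-way up the arm (75 mm above the bench)
- selector (a joint): angle of the pointer arm in rad, anticlockwise from above; 0 points at the middle bottle place, +0.75 and -0.75 at the outer ones. No stops; counts on past a full turn (6.28 is the middle again). Starts between 2.0 and 4.3, pointing away from the bottles; takes about 2 N at 70 mm from the axis and stays where it is left
- tap_pivot (a point): point on the upright turning axis of the bench tap's blue lever, half-way up the lever, 75 mm above the bench; turns with it: x axis along the lever to its free end, z up. The lever is an upright flat blade 10 mm thick, reaching 90 mm from the axis, lower edge 60 mm, upper edge 90 mm above the bench; hub 28 mm in diameter, top at 94 mm
- tap_tip (a point): free end of the blue lever, 90 mm from its axis, half-way up (75 mm above the bench)
- tap (a joint): angle of the blue lever in rad: 0 to 0.15 at the start, shut (square to the outlet, to its left when looking along the outlet away from the tap); 1.57 fully open, at a stop, lever over the outlet. Opens clockwise seen from above, takes about 2 N at 70 mm from the axis and stays where it is left
- amber_mid (a point): centre (half-way up) of the loose amber brown bottle with a white label and black cap; 54 mm in diameter, 90 mm tall, 160 g, standing upright on the 8 mm thick grey plate at one of three black round places, 160 mm from the selector's axis; the place it has changes from run to run; z axis up
- white_mid (a point): centre (half-way up) of the loose plain white bottle with a red cap; 54 mm in diameter, 90 mm tall, 160 g, standing upright on the 8 mm thick grey plate at one of three black round places, 160 mm from the selector's axis; the place it has changes from run to run; z axis up
- green_mid (a point): centre (half-way up) of the loose green glass bottle with a white label and white cap; 54 mm in diameter, 90 mm tall, 160 g, standing upright on the 8 mm thick grey plate at one of three black round places, 160 mm from the selector's axis; the place it has changes from run to run; z axis up
- wash_mid (a point): centre (half-way up) of the loose clear plastic wash bottle with a label and red cap, 64 mm in diameter, 150 mm tall, 300 g, upright on the bench on the other side of the selector from the tap; z axis up
- tipbox_mid (a point): centre (half-way up) of the loose green tip box with a white lid, 80 x 120 x 58 mm, 250 g, on the bench to the right, beyond the tap or wash bottle; z axis up
Not all that is in view belongs to the job. Leave any purple look-alike of the part that bears wash_mid alone.

How it is judged:
By the outcome, as a careful person would: the job done as asked, in the order asked, and still so for the second after the job is handed in, with the robot touching nothing.
It also fails if it takes over 59 s, if anything falls off the work surface, if the arm or the gripper's body presses on something with over 40 N, if the wrist force passes 120 N, or if a joint passes its speed limit or range.

## Working session

There is one attempt and no reset: what is moved stays moved. The work goes in short steps, each a Python script; the robot and the scene stay as the last script left them, time stands still between calls to the robot, and variables do not carry over. Pictures are saved under pics/ and viewed, and the job is handed in when it is done.

```bash
mkdir -p pics; ls; python3 - <<'E'
from cell import bot
import cv2
for c in("side","top"):
    im=bot.camera(c); cv2.imwrite(f"pics/{c}0.png",im[:,:,::-1])
    k=bot.calibration(c); print(c,k["mtx"].round(1).tolist(),k["extrinsics"].round(3).tolist())
    for t in("station","tap_base","selector_hub","selector_tip","tap_tip","amber_mid","white_mid","green_mid","wash_mid","tipbox_mid"):
        print(t,[(r["bbox"],round(r["confidence"],2)) for r in bot.search_frame(c,t)[:3]])
print(bot.read_clock(),bot.read_tool_rot())
E
```

```text
pics
side [[513.0, 0.0, 320.8], [0.0, 513.0, 208.2], [0.0, 0.0, 1.0]] [[0.963, -0.268, -0.013, -0.532], [-0.184, -0.625, -0.758, 0.185], [0.195, 0.733, -0.652, 1.502], [0.0, 0.0, 0.0, 1.0]]
station [([282.8, 186.4, 115.2, 89.9], 0.75)]
tap_base [([273.8, 153.2, 26.0, 40.4], 0.89), ([300.8, 195.4, 26.1, 22.9], 0.2)]
selector_hub [([301.5, 197.2, 22.5, 19.5], 0.82)]
selector_tip [([300.0, 197.3, 25.9, 23.0], 0.63)]
tap_tip [([270.8, 153.0, 14.0, 19.2], 0.51)]
amber_mid [([340.3, 177.4, 17.1, 31.7], 0.89)]
white_mid [([358.3, 198.8, 20.8, 24.1], 0.76), ([354.1, 220.4, 20.2, 33.7], 0.38)]
green_mid [([354.2, 222.8, 20.7, 28.8], 0.91)]
wash_mid [([323.6, 298.3, 29.5, 52.5], 0.89), ([257.9, 271.6, 30.0, 49.7], 0.76), ([337.3, 256.5, 23.8, 49.6], 0.74)]
tipbox_mid [([394.0, 280.0, 35.7, 50.2], 0.79)]
top [[393.9, 0.0, 313.7], [0.0, 393.9, 202.5], [0.0, 0.0, 1.0]] [[0.017, -1.0, -0.022, -0.0], [-0.999, -0.016, -0.051, 0.549], [0.051, 0.023, -0.998, 1.023], [0.0, 0.0, 0.0, 1.0]]
station [([238.8, 114.6, 146.0, 129.8], 0.65)]
tap_base [([170.3, 190.8, 60.6, 47.2], 0.62)]
selector_hub [([274.6, 186.2, 42.2, 27.9], 0.7)]
selector_tip [([272.1, 185.2, 43.4, 33.2], 0.75)]
tap_tip [([172.1, 218.1, 43.4, 9.4], 0.69)]
amber_mid [([262.7, 138.1, 20.6, 23.4], 0.57)]
white_mid [([304.7, 127.1, 18.8, 17.1], 0.78), ([240.9, 115.9, 145.2, 127.3], 0.32)]
green_mid [([345.0, 144.8, 21.5, 23.7], 0.81), ([169.3, 217.3, 43.1, 9.8], 0.41)]
wash_mid [([451.8, 211.3, 38.3, 30.6], 0.89), ([408.5, 227.5, 37.9, 27.6], 0.86), ([406.4, 180.6, 29.9, 29.2], 0.83)]
tipbox_mid []
1.1 [-0.58638253  0.5863916   0.39515395 -0.39516297]
```

```bash
python3 - <<'E'
import cv2
a=cv2.imread("pics/top0.png"); cv2.imwrite("pics/t1.png",cv2.resize(a[90:310,140:520],None,fx=2.1,fy=2.1,interpolation=2))
a=cv2.imread("pics/side0.png"); cv2.imwrite("pics/s1.png",cv2.resize(a[120:370,220:450],None,fx=2.4,fy=2.4,interpolation=2))
E
```

```text
(no output)
```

View pics/t1.png

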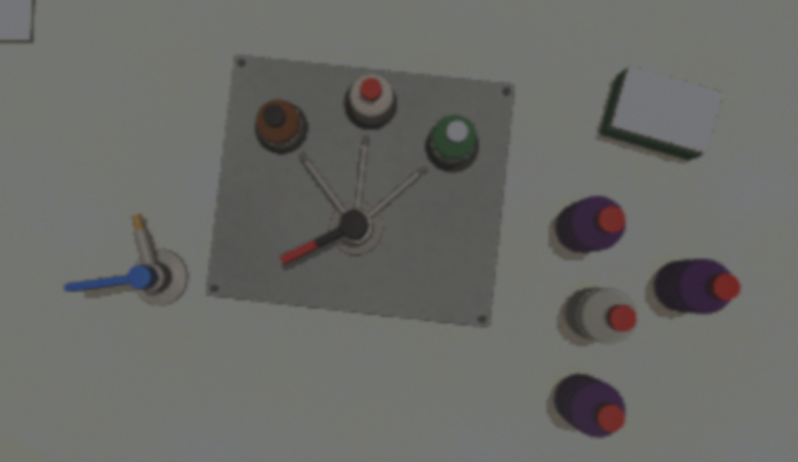

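View pics/s1.png

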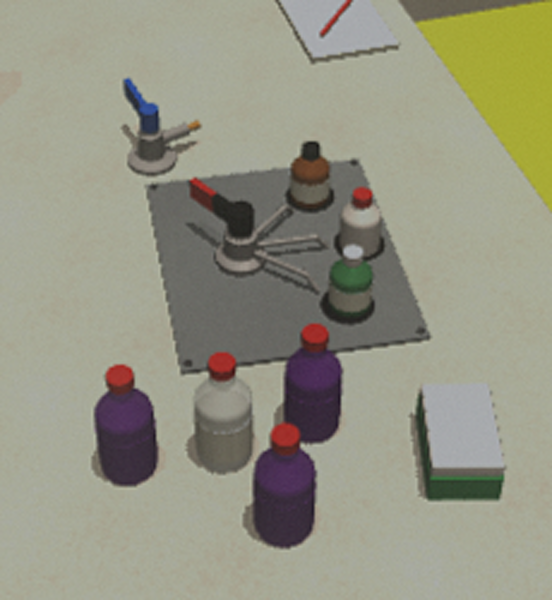

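```bash
cat > h.py <<'E'
from cell import bot
import numpy as np, cv2
from scipy.spatial.transform import Rotation as Ro
def ray(c,u,v,z):
    k=bot.calibration(c);M=k["mtx"];E=k["extrinsics"];R=E[:3,:3];t=E[:3,3]
    C=-R.T@t; d=R.T@np.linalg.inv(M)@np.array([u,v,1.]); return C+d*(z-C[2])/d[2]
def proj(c,p):
    k=bot.calibration(c);q=k["extrinsics"][:3]@np.r_[p,1]; q=k["mtx"]@q; return q[:2]/q[2]
def quat(a):
    x=np.array([np.cos(a),np.sin(a),0]);y=np.array([0,0,-1.]);z=np.cross(x,y)
    q=Ro.from_matrix(np.c_[x,y,z]).as_quat(); return [q[3],q[0],q[1],q[2]]
def masks(im):
    h=cv2.cvtColor(im,cv2.COLOR_RGB2HSV);H,S,V=h[...,0].astype(int),h[...,1],h[...,2]
    return dict(red=((H<6)|(H>174))&(S>130)&(V>50), blue=(H>100)&(H<125)&(S>130)&(V>50),
      black=(V<45)&(S<120))
def blob(m,box):
    x0,y0,x1,y1=box; mm=np.zeros(m.shape,bool); mm[y0:y1,x0:x1]=m[y0:y1,x0:x1]
    v,u=np.nonzero(mm); return np.c_[u,v].astype(float)
E
python3 - <<'E'
from h import *
im=cv2.imread("pics/top0.png")[:,:,::-1]; m=masks(im)
def show(n,p): print(n,len(p),p.mean(0).round(1),p.min(0),p.max(0))
r=blob(m["red"],(265,190,320,225)); show("red",r)
b=blob(m["blue"],(160,200,225,245)); show("blue",b)
k=blob(m["black"],(290,185,325,215)); show("black",k)
# blue & red: world points assuming z=.09
for n,p in(("red",r),("blue",b)):
    w=np.array([ray("top",u,v,.09)[:2] for u,v in p]); c=w.mean(0); U=np.linalg.svd(w-c)[2][0]; s=(w-c)@U
    print(n,c.round(4),(c+U*s.min()).round(4),(c+U*s.max()).round(4),np.arctan2(U[1],U[0]).round(3))
# plate corners via crop pts/2.1+(140,90)
for x,y in((235,55),(514,84),(490,326),(207,295)): print("corner",ray("top",140+x/2.1,90+y/2.1,.008).round(4))
def cp(x,y,z): return ray("top",140+x/2.1,90+y/2.1,z).round(4)
print("cap",cp(354,224,.096),"amber cap",cp(275,116,.098),"white",cp(371,89,.098),"green",cp(457,131,.098))
print("amber base",cp(281,132,.008),"taphub",cp(140,277,.094),"brass",cp(137,218,.033),"foot",cp(160,277,.004),"selfoot",cp(357,230,.01))
E
```

```text
red 63 [282.1 209.6] [274. 205.] [290. 214.]
blue 159 [196.1 223.1] [172. 217.] [210. 227.]
black 122 [303.2 199. ] [291. 191.] [313. 206.]
red [0.526  0.0837] [0.5354 0.0647] [0.5166 0.1029] 2.028
blue [0.4896 0.2941] [0.4797 0.3535] [0.4954 0.2594] -1.405
corner [0.7786 0.1788 0.008 ]
corner [ 0.7453 -0.1775  0.008 ]
corner [ 0.439  -0.1499  0.008 ]
corner [0.4714 0.2066 0.008 ]
cap [0.5584 0.0193 0.096 ] amber cap [0.6828 0.1135 0.098 ] white [0.7159 0.0023 0.098 ] green [ 0.668  -0.0981  0.098 ]
amber base [0.68   0.1175 0.008 ] taphub [0.4929 0.267  0.094 ] brass [0.5658 0.291  0.033 ] foot [0.4931 0.268  0.004 ] selfoot [0.5565 0.0185 0.01  ]
```

```bash
cat >> h.py <<'E'
HUB=np.array([.5586,.019]); TAP=np.array([.493,.267]); SEL_T=.655
def pt(c,th,r,off,z):  # off: perpendicular distance on anticlockwise side
    return np.array([*(c+r*np.array([np.cos(th),np.sin(th)])+off*np.array([-np.sin(th),np.cos(th)])),z])
E
python3 - <<'E'
from h import *
print(Ro.from_quat(np.roll(bot.read_tool_rot(),-1)).as_matrix().round(2).tolist())
for c,ths,r in((HUB,(2.035,1.5,1.0,.655),.065),(TAP,(1.72,1.2,.7,.3),.065)):
  for add in(0,np.pi):
    for th in ths:
      q=bot.solve_ik(pt(c,th,r,.04,.15),quat(th+add)); q2=bot.solve_ik(pt(c,th,r,.016,.066),quat(th+add)); print(add,th,None if q is None else q.round(2).tolist() if hasattr(q,'round') else np.round(q,2).tolist(), None if q2 is None else np.round(q2,2).tolist())
E
```

```text
[[0.38, -0.0, -0.93], [0.93, -0.0, 0.38], [-0.0, -1.0, -0.0]]
0 2.035 [-0.03, 0.3, -0.45, 0.82, 0.0, -0.49] [-0.01, 0.45, -0.49, 0.64, 0.0, -0.47]
0 1.5 [0.02, 0.36, -0.37, 0.84, 0.0, 0.1] [0.02, 0.5, -0.4, 0.68, 0.0, 0.09]
0 1.0 [0.04, 0.42, -0.27, 0.88, 0.0, 0.61] [0.02, 0.55, -0.31, 0.72, 0.0, 0.59]
0 0.655 [0.03, 0.47, -0.2, 0.91, 0.0, 0.94] [-0.0, 0.58, -0.25, 0.74, 0.0, 0.91]
3.141592653589793 2.035 [-0.03, 0.3, -0.45, 0.82, 0.0, 2.65] [-0.01, 0.45, -0.49, 0.64, 0.0, 2.67]
3.141592653589793 1.5 [0.02, 0.36, -0.37, 0.84, 0.0, -3.05] [0.02, 0.5, -0.4, 0.68, 0.0, -3.05]
3.141592653589793 1.0 [0.04, 0.42, -0.27, 0.88, 0.0, -2.53] [0.02, 0.55, -0.31, 0.72, 0.0, -2.56]
3.141592653589793 0.655 [0.03, 0.47, -0.2, 0.91, 0.0, -2.2] [-0.0, 0.58, -0.25, 0.74, 0.0, -2.23]
0 1.72 [0.5, 0.39, -0.31, 0.86, 0.0, 0.35] [0.48, 0.52, -0.35, 0.7, 0.0, 0.33]
0 1.2 [0.49, 0.46, -0.21, 0.9, 0.0, 0.87] [0.46, 0.57, -0.26, 0.74, 0.0, 0.83]
0 0.7 [0.46, 0.51, -0.12, 0.94, 0.0, 1.33] [0.42, 0.6, -0.2, 0.77, 0.0, 1.29]
0 0.3 [0.42, 0.54, -0.08, 0.96, 0.0, 1.69] [0.38, 0.61, -0.19, 0.77, 0.0, 1.65]
3.141592653589793 1.72 [0.5, 0.39, -0.31, 0.86, 0.0, -2.79] [0.48, 0.52, -0.35, 0.7, 0.0, -2.81]
3.141592653589793 1.2 [0.49, 0.46, -0.21, 0.9, 0.0, -2.28] [0.46, 0.57, -0.26, 0.74, 0.0, -2.31]
3.141592653589793 0.7 [0.46, 0.51, -0.12, 0.94, 0.0, -1.81] [0.42, 0.6, -0.2, 0.77, 0.0, -1.85]
3.141592653589793 0.3 [0.42, 0.54, -0.08, 0.96, 0.0, -1.45] [0.38, 0.61, -0.19, 0.77, 0.0, -1.49]
```

```bash
cat >> h.py <<'E'
def sweep(c,a,b,r=.065,off=.016,z=.066,sp=.08,n=None,uf=None):
    n=n or max(1,int(np.ceil(abs(a-b)/.13)))
    for th in np.linspace(a,b,n+1)[1:]:
        if bot.move_linear(pt(c,th,r,off,z).tolist(),speed=sp,rotation=quat(th),until_force=uf): return th
E
python3 - <<'E'
from h import *
bot.set_gripper(0)
th=2.035
bot.move_pose(pt(HUB,th,.065,.045,.2).tolist(),quat(th))
print(bot.read_clock())
bot.move_linear(pt(HUB,th,.065,.045,.066).tolist(),speed=.15)
bot.move_linear(pt(HUB,th,.065,.022,.066).tolist(),speed=.1)
print(bot.read_clock(),bot.read_ft_force())
sweep(HUB,th,SEL_T+.15)
print(bot.read_clock(),bot.read_ft_force(),bot.read_position())
th=SEL_T+.15
im=bot.camera("top"); cv2.imwrite("pics/top2.png",im[:,:,::-1])
bot.move_linear(pt(HUB,th,.065,.035,.066).tolist(),speed=.1)
bot.move_linear(pt(HUB,th,.065,.10,.15).tolist(),speed=.2)
for c in("top","side"):
    im=bot.camera(c); cv2.imwrite(f"pics/{c}3.png",im[:,:,::-1])
print(bot.read_clock())
a=cv2.imread("pics/top3.png"); cv2.imwrite("pics/t3.png",cv2.resize(a[90:310,140:520],None,fx=2.1,fy=2.1,interpolation=2))
a=cv2.imread("pics/side3.png"); cv2.imwrite("pics/s3.png",cv2.resize(a[120:370,220:450],None,fx=2.4,fy=2.4,interpolation=2))
E
```

```text
3.8
5.225 [-0.49240962  0.29259906  0.00758211]
8.025 [-0.87482801 -0.74847048 -0.27543065] [0.59208792 0.07689633 0.06602336]
9.2
```

View pics/t3.png

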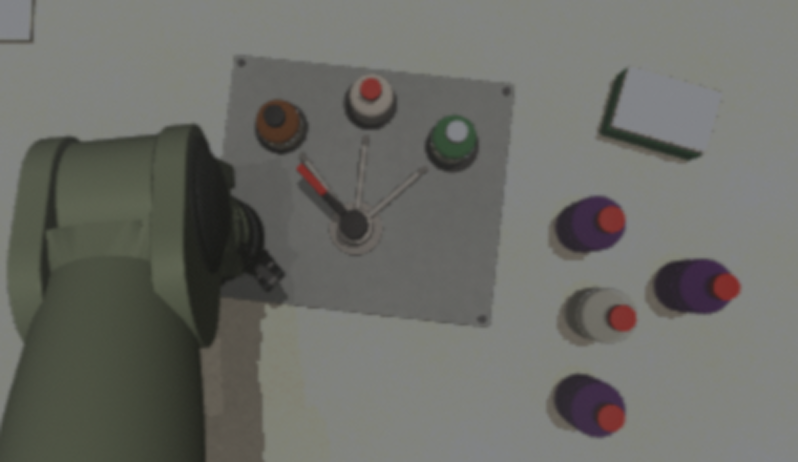

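View pics/s3.png

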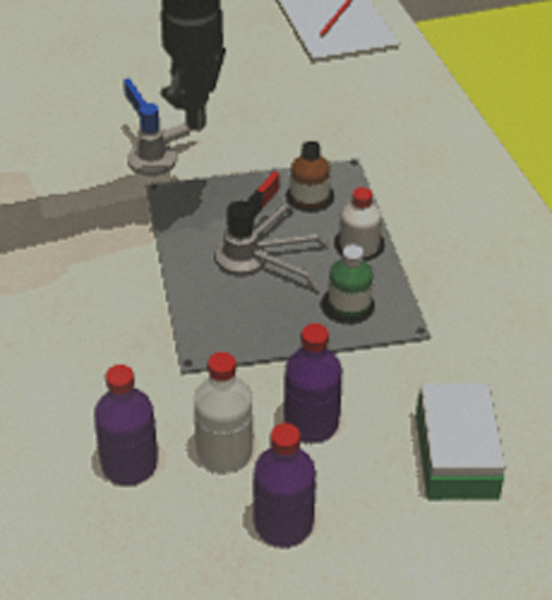

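```bash
cat >> h.py <<'E'
def redang(im):
    r=blob(masks(im)["red"],(270,150,325,225)); w=np.array([ray("top",u,v,.09)[:2] for u,v in r]); c=w.mean(0)
    U=np.linalg.svd(w-c)[2][0]; U*=np.sign(U@(c-HUB)); tip=c+U*((w-c)@U).max()
    f=lambda d:round(float(np.arctan2(d[1],d[0])),3)
    return len(r),c.round(4),tip.round(4),"axis",f(U),"hub->c",f(c-HUB),"hub->tip",f(tip-HUB)
E
python3 - <<'E'
from h import *
print(redang(cv2.imread("pics/top3.png")[:,:,::-1]),redang(cv2.imread("pics/top0.png")[:,:,::-1]))
E
```

```text
(59, array([0.6108, 0.0711]), array([0.6262, 0.0856]), 'axis', 0.755, 'hub->c', 0.785, 'hub->tip', 0.778) (63, array([0.526 , 0.0837]), array([0.5166, 0.1029]), 'axis', 2.028, 'hub->c', 2.037, 'hub->tip', 2.035)
```

```bash
python3 - <<'E'
from h import *
th=.83
bot.move_linear(pt(HUB,th,.065,.045,.066).tolist(),speed=.15,rotation=quat(th))
bot.move_linear(pt(HUB,th,.065,.018,.066).tolist(),speed=.08)
sweep(HUB,th,.685,sp=.05)
th=.685
bot.move_linear(pt(HUB,th,.065,.035,.066).tolist(),speed=.08)
bot.move_linear(pt(HUB,th,.065,.10,.15).tolist(),speed=.2)
im=bot.camera("top"); cv2.imwrite("pics/top4.png",im[:,:,::-1]); print(redang(im),bot.read_clock())
cv2.imwrite("pics/t4.png",cv2.resize(im[90:260,220:420,::-1],None,fx=3.5,fy=3.5,interpolation=2))
E
```

```text
(60, array([0.6163, 0.065 ]), array([0.6337, 0.0783]), 'axis', 0.654, 'hub->c', 0.673, 'hub->tip', 0.669) 12.1583
```

View pics/t4.png

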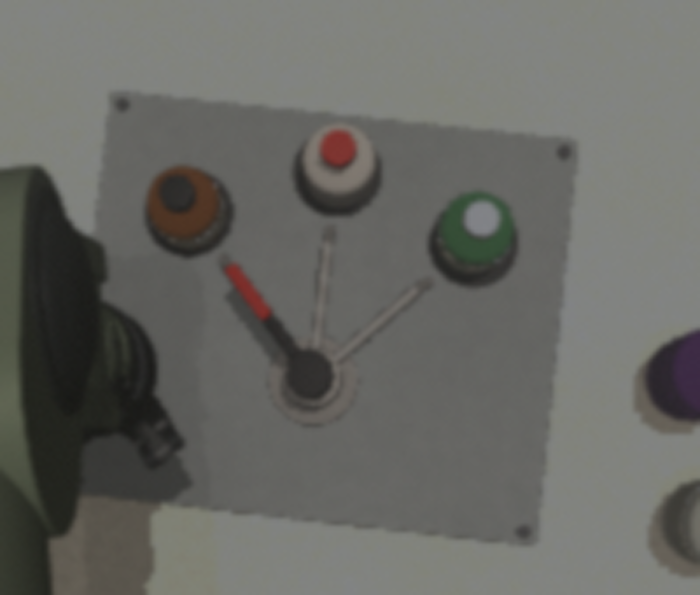

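```bash
python3 - <<'E'
from h import *
p=np.array(bot.read_position()); p[2]=.2; bot.move_linear(p.tolist(),speed=.2)
th=1.7235
bot.move_pose(pt(TAP,th,.06,.05,.2).tolist(),quat(th))
bot.move_linear(pt(TAP,th,.06,.05,.066).tolist(),speed=.15)
bot.move_linear(pt(TAP,th,.06,.022,.066).tolist(),speed=.1)
print(bot.read_clock(),bot.read_ft_force())
sweep(TAP,th,.45,r=.06)
print(bot.read_clock(),bot.read_ft_force())
print("stop at",sweep(TAP,.45,.15,r=.06,sp=.03,n=6,uf=10), bot.read_ft_force(),bot.read_position())
p=np.array(bot.read_position())
v=p[:2]-TAP; print(v)
E
```

```text
14.8917 [-0.6300811   0.18684256 -0.72071221]
17.6917 [ 0.47463702 -0.36387339 -0.05909607]
stop at None [-11.04404073  32.06488844  -1.03035751] [0.54565261 0.3033419  0.0662662 ]
[0.05265261 0.0363419 ]
```

```bash
python3 - <<'E'
from h import *
th=.2
bot.move_linear(pt(TAP,th,.06,.05,.066).tolist(),speed=.08)
bot.move_linear(pt(TAP,th,.06,.06,.2).tolist(),speed=.2)
bot.goto_joints([1.052, 0.326, -0.193, 1.052, 0, 1.437])
bot.wait(.3)
ims={c:bot.camera(c) for c in("top","side")}
for c in ims: cv2.imwrite(f"pics/{c}5.png",ims[c][:,:,::-1])
im=ims["top"]; print(redang(im),bot.read_clock(),bot.read_ft_force())
b=blob(masks(im)["blue"],(160,170,235,245)); w=np.array([ray("top",u,v,.09)[:2] for u,v in b]);c=w.mean(0);U=np.linalg.svd(w-c)[2][0];U*=np.sign(U[0]);t=c+U*((w-c)@U).max();print("lever axis",np.arctan2(U[1],U[0]),t,np.arctan2(*(t-TAP)[::-1]))
cv2.imwrite("pics/t5.png",cv2.resize(im[90:310,140:520,::-1],None,fx=2.1,fy=2.1,interpolation=2))
cv2.imwrite("pics/s5.png",cv2.resize(ims["side"][120:370,220:450,::-1],None,fx=2.4,fy=2.4,interpolation=2))
E
```

```text
(59, array([0.6162, 0.0648]), array([0.6338, 0.0782]), 'axis', 0.65, 'hub->c', 0.672, 'hub->tip', 0.667) 22.4417 [-0.72776529  0.18547829 -0.16756024]
lever axis 0.28387875662886963 [0.57627837 0.29323064] 0.30513843769047133
```

View pics/t5.png

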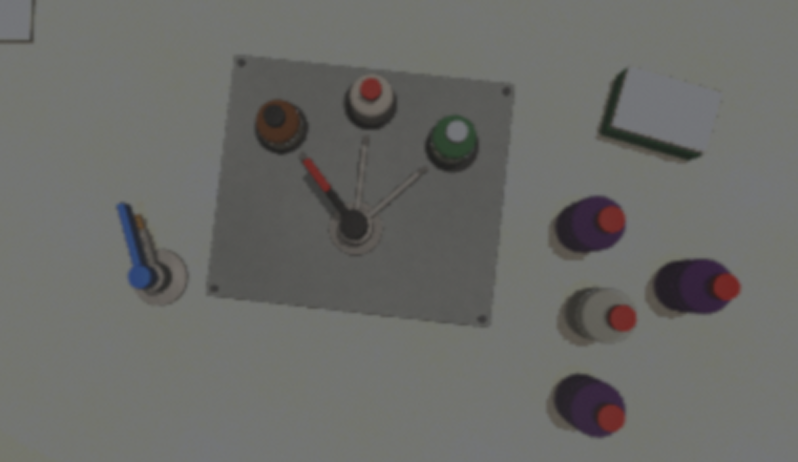

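View pics/s5.png

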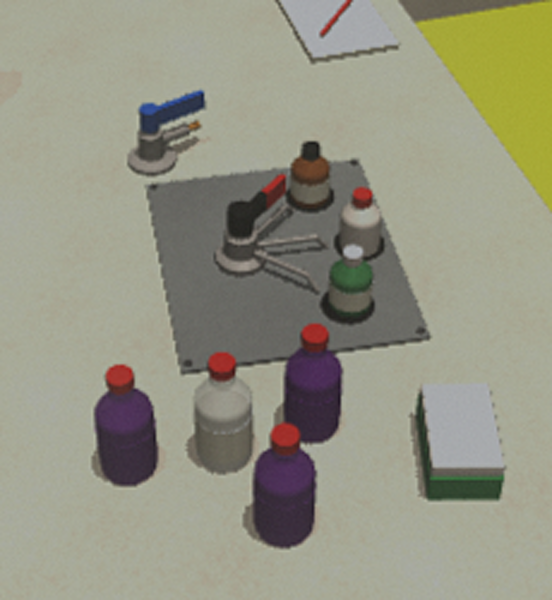

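The top view shows the red tip at crop pixel (306,158), aimed at the amber bottle at (281,125). The lever runs from (140,277) to (122,207), parallel to the outlet at about 0.30 rad and at its stop. Every bottle and the tip box is where it started, so I'm handing in.

```bash
python3 -c "
from cell import bot
bot.close_job()"
```

```text
the job is handed in; nothing more can be done
```

The selector now points at the amber bottle and the tap is fully open. I set the selector first, then opened the tap, and handed the job in after about 22 s of the 59 s allowed.

- **Selector:** I pushed the pointer clockwise with the shut fingers, in two pushes with a camera check after each. In the last picture it lies at 0.65 to 0.67 rad in the world frame. The bottle lies at about 0.655 rad, so the error is about 0.01 rad.
- **Tap:** I pushed the blue lever clockwise until it met its stop. It now lies at 0.28 to 0.31 rad, and I measured the outlet at 0.30 to 0.32 rad, so the two agree within measuring error.
- **Force at the stop:** My 10 N cut-off did not trigger, probably because each short step measured force from a new zero. The reading there reached about 34 N at the fingertips, below the 40 N limit.
- **Bottles and tip box:** I saw no change in their positions between the first and last pictures. The arm is back at its start pose, touching nothing.

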